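# Clamp the project boxes in the quick-release frame

### The job

If finished boxes are still sitting in the clamp, first lift them out and lay them flat in the black tray; then lay every box waiting on the left of the bench flat and side by side in the clamp, down on its ledges across the two rails. Set the clamp's star nut so that the cam lever starts to bite about halfway through its swing, and then close the lever fully so that it stays shut. Leave the other things on the bench where they are.

Things in the scene. Friction and masses are not known exactly. Their poses are not given: they have to be found in the camera images.
- clamp: Quick-release box clamp, bolted down. Origin: on the bench below its middle. Two aluminium rails 250 mm long run along its y, one fixed (+x), one sliding (-x); between them boxes lie across, long side along the clamp's x, on ledges 64 mm above the bench, room for three. Sloping lead-ins end 94 mm up. A skewer under the boxes runs along x, 45 mm up: nut at the -x end, lever at the +x end.
- seat (a point): Middle of the clamp at ledge height (64 mm up), axes as the clamp's. With the lever open the free length between the rails is 103 to 108 mm, 99.8 mm when clamped: the fixed rail's face is at x = +50 mm, the sliding rail comes from x = -53 to -58 mm. Ledges are 14 mm deep. Boxes may lie anywhere with their middles within 100 mm of it along y; spaced 78 mm apart leaves room for fingers.
- lever (a joint): Cam lever on an upright pin, 90 mm long, swings level 45 mm above the bench, rad. 0: open, pointing to the clamp's -y; 1.57: halfway, pointing to +x; 3.22: fully closed, pointing to +y, where it is past centre and stays. Free swing needs about 1 N at 68 mm; once it bites, that rises some 13 N per rad, to 6 to 12 N, and falls again near closed. Let go after biting, it springs back to where it bit.
- lever_pivot (a point): On the lever's pin, at the lever's mid height (45 mm above the bench), 34 mm outside the fixed rail.
- lever_grip (a point): Middle of the lever's rubber-clad end, 68 mm from the pin. The lever is 12 mm thick and 21 mm high.
- nut (a joint): Star nut, rad, axis level along the clamp's x. Growing tightens: its top goes towards the clamp's -y (clockwise seen from the robot). 4 mm per turn, stiff thread (0.35 N m). Starts a third to a whole turn too loose; the right setting is not marked: find it by feel. The cam lifts 6 mm in all, lift = 3 mm (1 - cos lever); it bites earlier the tighter the nut. Turn it while the lever is not clamping.
- nut_centre (a point): Centre of the star nut: four round arms 13 mm thick at right angles, tips 39.5 mm from the centre, clear of the rail by about 20 mm. Push an arm over near the top with a fingertip to turn the nut; an arm lower than 45 degrees jams if pushed straight sideways, so let the fingertip rise with it.
- nut_lobe (a point): On one arm of the star nut, 33 mm from the centre; it points straight up when the nut reads 0 or a multiple of 1.57.
- skewer_pull (a joint): Pull in the skewer (not visible, felt through the lever), read as the stretch of its spring enlarged ten times, m; 0.01 is 15 N. Near 0 until the lever bites; with the lever closed 0.021 to 0.026 when the nut is right (bite at halfway), less when it is looser.
- box1: Open die-cast aluminium box with a circuit board in it, 100 mm long (its x), 50 mm wide (its y), 32 mm high, 0.26 kg. Origin: centre of its underside. Solid enough to be gripped across its 50 mm width. Either way round is the same.
- box2: Open die-cast aluminium box with a circuit board in it, 100 mm long (its x), 50 mm wide (its y), 32 mm high, 0.26 kg. Origin: centre of its underside. Solid enough to be gripped across its 50 mm width. Either way round is the same.
- box3: Open die-cast aluminium box with a circuit board in it, 100 mm long (its x), 50 mm wide (its y), 32 mm high, 0.26 kg. Origin: centre of its underside. Solid enough to be gripped across its 50 mm width. Either way round is the same. Any one or two of box1, box2, box3 may be absent.
- old1: Finished box, known by lying in the clamp at the start; there may be two, one or none. Open die-cast aluminium box with a circuit board in it, 100 mm long (its x), 50 mm wide (its y), 32 mm high, 0.26 kg. Origin: centre of its underside. Solid enough to be gripped across its 50 mm width. Either way round is the same.
- old2: Finished box, known by lying in the clamp at the start; there may be two, one or none. Open die-cast aluminium box with a circuit board in it, 100 mm long (its x), 50 mm wide (its y), 32 mm high, 0.26 kg. Origin: centre of its underside. Solid enough to be gripped across its 50 mm width. Either way round is the same.
- tray: Open black plastic tray, 200 x 260 x 32 mm (x, y, z), walls 4 mm. Origin: centre of its underside.
- tray_in (a point): Centre of the tray's inner floor, 4 mm above the bench; axes as the tray's.
- spool: Bystander: spool, 60 mm across, 44 mm high. Origin: underside.
- tin: Bystander: steel tin with brass wool, 72 mm across, 45 mm high. Origin: underside.
- cup: Bystander: metal cup, 74 mm across, 70 mm high. Origin: underside.
- meter: Bystander: black multimeter lying flat, 150 x 76 x 45 mm. Origin: underside.
- driver: Bystander: screwdriver lying flat. Origin: underside.
- flux: Bystander: white bottle, 48 mm across, 110 mm high. Origin: underside.

How it is judged:
By the outcome, as a careful person would: the job done as asked, in the order asked, and still so for the second after the job is handed in, with the robot touching nothing.
Of old1, old2, box1, box2, box3 only 3 to 4 are there at a start; the rules pass over those that are not, and their reading is None.
At some moment in a run one of box1, box2, box3 may be knocked a few centimetres aside while the robot is not near it.
It also fails if it takes over 210 s, if anything falls off the work surface, if the arm or the gripper's body presses on something with over 40 N, if the wrist force passes 120 N, or if a joint passes its speed limit or range.

### The arm

A 7-joint arm with a two-finger parallel gripper is mounted at the origin on the work surface. World frame = base frame: x ahead of the robot, y to its left, z up, the work surface at z = 0. Lengths are in m, angles in rad, forces in N, time in s.
With the tool pointing down it reaches from about 0.4 to 0.85 m from the base axis. Payload 10.4 kg.
Tool frame: the origin (TCP) lies at the very end of the fingers, on their centre line; the grasp point (between the pads) lies 19 mm behind it (manip.pinch_z is the distance from the TCP to the grasp point, in m); z points along the fingers, y is the line along which they close (so a half turn about z gives the same grasp; the last joint's range is limited). The gripper opens to 85 mm and grips with 20 to 120 N. Pads are 22 mm wide; open, the fingers measure 114 mm over their backs; the gripper's body (76 mm by 85 mm) begins 54 mm behind the grasp point. The pads swing forward as they close: fully open they stand 13 mm farther back than shut.
Start: joints at [-1.31, 0.332, -0.065, 1.46, 0.022, 1.35, -0.088], TCP at [0.175, 0.6, 0.231] pointing down, gripper open.
Joint ranges: [-2.6, 2.6], [-0.5, 2.12], [-1.47, 1.34], [0.16, 2.42], [-1.27, 4.41], [0.06, 2.06], [-2.6, 2.6]. Speed limits (rad/s): [2.22, 2.22, 2.79, 2.79, 3.14, 3.14, 3.14].

### API

Orientations are given as a unit quaternion [x, y, z, w].
In Python, from workcell import manip gives the robot as it stands. The module is installed in compiled form; this text tells all that it offers.
- The arm moves only by the shell command python3 -m creep 'ROWS' [OPENING] [FORCE]. ROWS is a JSON object of lists of equal length, an entry for each row: "slide": the shift along the tool's x, y, z in m, a list of three; "twist": the turn about the tool's z in degrees. A call has 1 to 8 rows; each row shifts and turns the commanded pose from where the row before left it, along the tool's axes as they then stand; what a row does not reach is not made up. A row lasts 1/8 s, in which the tool goes at most 62.5 mm and 10.7 degrees, less where a joint would pass 70% of its speed; a pose out of reach is approached as far as the arm can. A call with a gripper value outside its range is refused whole. OPENING is the opening in per cent of the stroke, from 0 (shut) to 100 (fully open), set as the call begins (- or left out, the last holds). The fingers move at their own pace and stop on an object; FORCE is the grip in N (left out, the last holds). Time passes only in rows, so rows that do not move let the fingers close. It gives the time, the measured TCP pose, the force, the opening and the grip force at its end, in the units of the state.
- manip.get_obs(): the state, without advancing time (a new reading comes with each control period).
- manip.camera(name): name is "scene" or "top" or "wrist"; returns (picture, depth): 400x640x3 uint8, blue, green, red; 400x640 float32, m along the optical axis (not along the pixel's ray), 0 where there is no reading.
- manip.camera_params(name): a dict with "intrinsics" (3x3 intrinsics, pixels), "R" (3x3) and "t" (3): a world point X has camera coordinates R X + t. Camera axes: x right, y down, z forward; pixel columns grow to the right and rows downward; lengths in m; the calibration is good to about 2 mm. A picture is of the moment at which its call begins: read the wrist's pose just before it. camera_params takes no time and is no camera call; for the wrist camera it gives the pose at the moment of the call.
- manip.hand_in(): hands the job in; it is judged then, once.
The state is a dict: "clock": time; "joint_pos": joint angles; "joint_velocities": joint speeds; "tau": joint torques, N m; "position": TCP position; "ee_rot": TCP orientation; "ft_force": force on the tool from outside, world axes, zero at the start; "torque": the same for the moment, N m; "grip_width": opening from 0.0 (shut) to 1.0 (fully open); "grasp_force": force on a finger pad.
Only numpy, scipy, OpenCV 4.12 (cv2) and the standard library are available. Lean on these libraries where they do the work, as an engineer would, in place of code of your own. Each camera call takes 0.05 s, during which the arm holds its last target. There are 200 camera calls.

## Working session

There is one attempt and no reset: what is moved stays moved. The work goes in short steps, Python scripts to look and compute and a shell command to move; the robot and the scene stay as the last step left them, time stands still between calls to the robot, and variables do not carry over. Pictures are saved under pics/ and viewed, at most 14 in all, crops included, and the job is handed in when it is done.

```bash
mkdir -p pics
cat > h.py <<'E'
import numpy as np, cv2
from workcell import manip
from scipy.spatial.transform import Rotation as Ro
def snap(n,f):
    P=manip.camera_params(n); im,d=manip.camera(n); cv2.imwrite('pics/%s.png'%f,im); np.savez('pics/%s.npz'%f,im=im,d=d,K=P['intrinsics'],R=P['R'],t=P['t']); return im,d,P
def load(f):
    z=np.load('pics/%s.npz'%f); return z['im'],z['d'],dict(intrinsics=z['K'],R=z['R'],t=z['t'])
def cloud(d,P):
    K,R,t=map(np.array,(P['intrinsics'],P['R'],P['t'])); v,u=np.mgrid[:d.shape[0],:d.shape[1]]
    c=np.stack([(u-K[0,2])/K[0,0]*d,(v-K[1,2])/K[1,1]*d,d],-1); return (c-t)@R
def ray(u,v,z,P):
    K,R,t=map(np.array,(P['intrinsics'],P['R'],P['t'])); o=-R.T@t; r=R.T@np.linalg.inv(K)@[u,v,1]; return o+r*(z-o[2])/r[2]
def st():
    o=manip.get_obs(); R=Ro.from_quat(o['ee_rot']).as_matrix()
    print('t',round(o['clock'],2),'p',np.round(o['position'],4),'toolx',np.round(R[:,0],3),'tooly',np.round(R[:,1],3),'toolz',np.round(R[:,2],3),'f',np.round(o['ft_force'],1),'w',round(o['grip_width'],3),'g',np.round(o['grasp_force'],1)); return o,R
E
python3 - <<'E'
from h import *
o,R=st(); print(o)
for n in('top','scene'):
    im,d,P=snap(n,n+'0'); print(n,P)
E
```

```text
t 0.0 p [0.1749 0.5996 0.2305] toolx [-0.96  0.28 -0.  ] tooly [ 0.28   0.96  -0.001] toolz [-0.    -0.001 -1.   ] f [ 0.1  0.5 -1.2] w 1.004 g 0.0
{'clock': 0.0, 'joint_pos': array([-1.30959635,  0.33287594, -0.06470288,  1.46094476,  0.02161075,
        1.34987357, -0.08851232]), 'joint_velocities': array([ 0.00013142, -0.0009749 , -0.00019164,  0.00206966, -0.00117486,
        0.00013485,  0.00080678]), 'tau': array([-7.00691962e-04, -6.25449300e+01,  4.88092471e-02, -3.91617250e+01,
        1.62168016e-02,  9.84261394e-03, -3.56447185e-05]), 'position': array([0.17490676, 0.59964349, 0.23051175]), 'ee_rot': array([ 1.41417382e-01,  9.89949812e-01, -7.00040227e-04, -6.27076673e-05]), 'ft_force': array([ 0.13557771,  0.49257555, -1.1525451 ]), 'torque': array([ 0.01634384,  0.01432699, -0.01951778]), 'grasp_force': 0.0, 'grip_width': 1.0040635310154635}
top {'intrinsics': array([[478.72433523,   0.        , 325.8911091 ],
       [  0.        , 478.72433523, 201.99614256],
       [  0.        ,   0.        ,   1.        ]]), 'R': array([[-0.00779896, -0.99996496,  0.0030419 ],
       [-0.98657425,  0.00719821, -0.16315461],
       [ 0.163127  , -0.0042735 , -0.98659582]]), 't': array([0.04418162, 0.53261485, 1.45353306])}
scene {'intrinsics': array([[511.09741484,   0.        , 305.99290356],
       [  0.        , 511.09741484, 197.49126453],
       [  0.        ,   0.        ,   1.        ]]), 'R': array([[ 0.80194182,  0.59736672,  0.00650457],
       [ 0.5087163 , -0.6771427 , -0.53168175],
       [-0.31320446,  0.42968681, -0.84691925]]), 't': array([-0.45425267, -0.21286432,  1.45971663])}
```

View pics/top0.png

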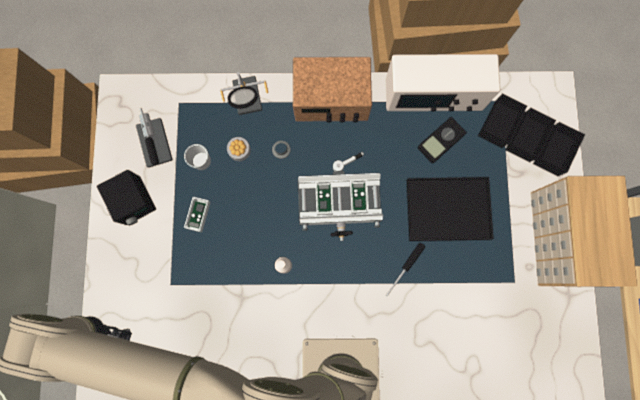

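View pics/scene0.png

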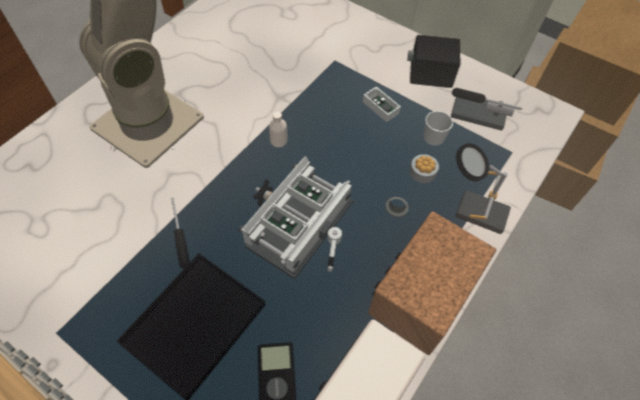

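The top view shows the clamp around (340,200) with two finished boxes at (324,197) and (359,197). One box is waiting at (197,213), the tray is at (450,208), the lever tip is at about (362,154) and the nut at (341,232). The scene view agrees with this. Next I measure.

Run:
```python
from h import *
im,d,P=load('top0'); X=cloud(d,P)
def box(m,name):
    m=m.astype(np.uint8); n,l,s,c=cv2.connectedComponentsWithStats(m)
    for i in range(1,n):
        if s[i,4]>12:
            p=X[l==i]; r=cv2.minAreaRect((p[:,:2]*1000).astype(np.float32)); print(name,s[i,:5],'rect',np.round(r[0]),np.round(r[1]),round(r[2],1),'z',np.round(np.percentile(p[:,2],[5,50,95]),4))
z=X[...,2]; roi=lambda u0,u1,v0,v1:np.pad(np.ones((v1-v0,u1-u0),bool),((v0,400-v1),(u0,640-u1)))
box((z>.02)&roi(178,215,190,240),'box')
box((z>.075)&roi(290,395,165,230),'clamp')
box((z>.03)&roi(322,372,145,172),'lever')
box((z>.02)&roi(320,360,222,250),'nut')
hsv=cv2.cvtColor(im,cv2.COLOR_BGR2HSV)
box((hsv[...,2]<45)&roi(400,500,170,248),'tray')
g=(hsv[...,0]>40)&(hsv[...,0]<90)&(hsv[...,1]>80)&(hsv[...,2]>30)
box(g&roi(150,400,170,240),'pcb')
box((z>.02)&roi(178,310,120,290),'left')
c=im[140:250,285:400]; cv2.imwrite('pics/c1.png',cv2.resize(c,None,fx=6,fy=5.4,interpolation=cv2.INTER_CUBIC))
```

```text
box [184 197  26  34 210] rect [426. 253.] [485. 104.] 68.6 z [0.021  0.0284 0.0356]
box [196 203   8   9  48] rect [404. 252.] [471.  25.] 57.6 z [0.0211 0.027  0.0343]
box [191 213   5   4  14] rect [393. 257.] [468.  10.] 62.5 z [0.0216 0.0271 0.5518]
box [196 214   5   7  20] rect [387. 249.] [450.  19.] 61.7 z [0.0219 0.0248 0.1043]
clamp [ 298  173   85   50 1841] rect [453.  -4.] [324. 250.] 2.1 z [0.0758 0.0864 0.0983]
lever [333 152  30  20 204] rect [501.  23.] [ 79. 420.] 72.9 z [0.0435 0.0567 0.0654]
nut [320 222  33  18 223] rect [382.   5.] [181.  96.] 4.0 z [0.0289 0.0562 0.0749]
tray [ 407  177   86   64 4079] rect [ 479. -209.] [248. 587.] 13.7 z [-0.0007  0.0053  0.0303]
tray [416 243   9   5  29] rect [ 398. -252.] [13. 28.] 0.6 z [0.0179 0.0262 0.031 ]
pcb [319 188  12  23 128] rect [537.  45.] [69. 34.] 0.3 z [0.0699 0.0753 0.0802]
pcb [353 188  13  22 114] rect [427. -25.] [ 46. 308.] 71.0 z [0.0699 0.0755 0.0813]
pcb [190 202  15  22  90] rect [417. 250.] [478.  67.] 65.7 z [0.0055 0.0127 0.0189]
left [227 137  22  22 399] rect [527. 182.] [544.  70.] 36.9 z [0.0287 0.0389 0.048 ]
left [184 144  26  25 306] rect [487. 273.] [597.  72.] 41.9 z [0.0247 0.0537 0.0733]
left [280 147   7   8  13] rect [700. 173.] [13. 28.] 41.1 z [0.0251 0.0329 0.0434]
left [298 176  12  54 389] rect [448.  94.] [329.  49.] 8.0 z [0.0468 0.0644 0.0938]
left [184 197  26  34 210] rect [426. 253.] [485. 104.] 68.6 z [0.021  0.0284 0.0356]
left [196 203   8   9  48] rect [404. 252.] [471.  25.] 57.6 z [0.0211 0.027  0.0343]
left [191 213   5   4  14] rect [393. 257.] [468.  10.] 62.5 z [0.0216 0.0271 0.5518]
left [196 214   5   7  20] rect [387. 249.] [450.  19.] 61.7 z [0.0219 0.0248 0.1043]
left [275 257  16  16 209] rect [328. 119.] [158.  45.] 77.5 z [0.0474 0.0781 0.1139]
```

View pics/c1.png

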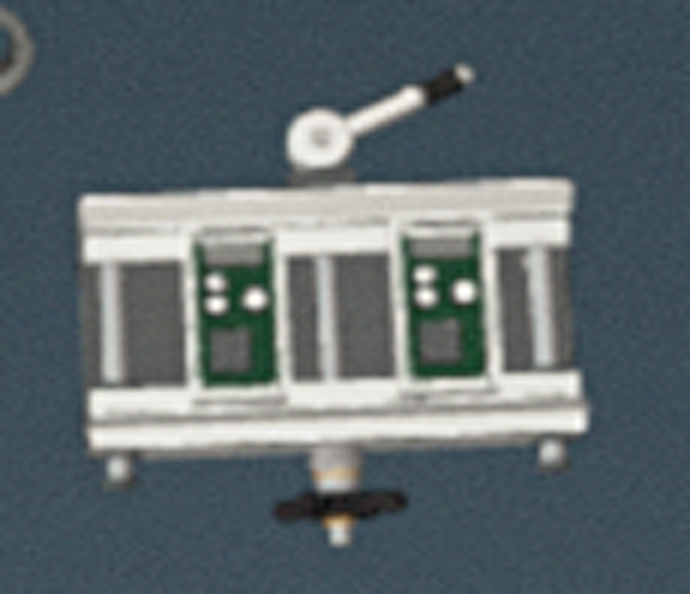

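The crop shows the lever at about 0.5 rad open, pointing -y and slightly +x. The two boxes lie at y ≈ ±50 mm in the clamp, and the nut is at the near end with two arms visible from above. I'll refine the numbers by ray casting onto the known heights.

Run:
```python
from h import *
im,d,P=load('top0'); X=cloud(d,P); hsv=cv2.cvtColor(im,cv2.COLOR_BGR2HSV); z=X[...,2]
def rect(m,zp,name,roi,k=3):
    u0,u1,v0,v1=roi; M=np.zeros(m.shape,np.uint8); M[v0:v1,u0:u1]=m[v0:v1,u0:u1]
    M=cv2.morphologyEx(M,cv2.MORPH_CLOSE,np.ones((k,k)))
    n,l,s,c=cv2.connectedComponentsWithStats(M); i=1+np.argmax(s[1:,4]); v,u=np.nonzero(l==i)
    p=np.array([ray(a,b,zp,P)[:2]*1000 for a,b in zip(u,v)]); r=cv2.minAreaRect(p.astype(np.float32)); print(name,s[i],np.round(r[0],1),np.round(r[1],1),round(r[2],2)); return p
w=(hsv[...,1]<60)&(hsv[...,2]>130)
rect(w,.032,'wait',(178,215,190,240),7)
rect((hsv[...,1]<50)&(hsv[...,2]>150)&(z>.07),.094,'rails',(290,392,168,230),1)
p=rect((hsv[...,2]<60),.032,'tray',(400,500,165,250))
p=rect((hsv[...,1]<50)&(hsv[...,2]>150),.0555,'lever',(330,372,148,170),1)
p=rect((hsv[...,2]<60)&(z>.03),.055,'nut',(325,358,226,240),1)
gm=(hsv[...,0]>40)&(hsv[...,0]<90)&(hsv[...,1]>80)&(hsv[...,2]>30)
rect(gm,.075,'pcbL',(312,336,180,220),5); rect(gm,.075,'pcbR',(348,372,180,220),5); rect(gm,.012,'pcbW',(185,210,195,230),5)
# pixels for pivot disc and lever tip
for n,(cx,cy,zz) in dict(pivot=(320,138,.056),tip=(463,73,.0555),neck=(350,122,.056),nutL=(280,508,.045),nutR=(405,498,.045),nutC=(338,503,.08),rodend=(340,535,.045),
 LF=(83,198,.094),RF=(572,182,.094),LN=(92,450,.094),RN=(586,430,.094),b1tl=(186,218,.096),b1tr=(276,214,.096),b1bl=(196,396,.096),b1br=(284,392,.096),b2tl=(396,210,.096),b2tr=(484,207,.096),b2bl=(406,390,.096),b2br=(494,384,.096)).items():
    print(n,np.round(ray(285+(cx+.5)/6-.5,140+(cy+.5)/5.4-.5,zz,P)*1000,1))
for n,roi in dict(a=(300,378,176,184),b=(300,380,212,222)).items():
    print(n,np.round(np.median(z[roi[2]:roi[3],roi[0]:roi[1]],0)[::8],3))
```

```text
wait [184 197  25  35 428] [500.8 448.5] [ 53.9 103.5] 76.3
rails [ 298  173   85   50 1403] [538.9  -1.6] [143.4 248.7] 2.01
tray [ 406  177   88   73 5336] [ 499.4 -347.9] [226.3 264.2] 0.95
lever [333 156  22  14 137] [654.3 -17.3] [31.3 74.2] 14.92
nut [331 231  22   5  79] [434.2  -7. ] [64.5 12.3] 89.57
pcbL [318 188  13  23 190] [537.3  46.1] [70.2 34.8] 2.8
pcbR [353 188  13  22 187] [538.6 -60.5] [65.6 35.8] 2.12
pcbW [190 202  15  22 114] [507.8 450.4] [31.1 64.3] 76.46
pivot [648.    1.5  56. ]
tip [686.5 -74.2  55.5]
neck [657.4 -14.3  56. ]
nutL [433.4  24.4  45. ]
nutR [438.6 -40.1  45. ]
nutC [432.5  -4.3  80. ]
rodend [417.7  -6.3  45. ]
LF [604.7 123.5  94. ]
RF [ 612.2 -125.2   94. ]
LN [461.6 118.8  94. ]
RN [ 470.9 -128.5   94. ]
b1tl [592.4  71.2  96. ]
b1tr [594.4  25.6  96. ]
b1bl [491.2  66.6  96. ]
b1br [493.1  22.5  96. ]
b2tl [596.2 -35.3  96. ]
b2tr [597.6 -80.   96. ]
b2bl [493.8 -38.6  96. ]
b2br [496.8 -82.8  96. ]
a [0.085 0.081 0.092 0.089 0.08  0.077 0.083 0.087 0.089 0.071]
b [0.074 0.075 0.083 0.083 0.08  0.077 0.082 0.077 0.079 0.081]
```

The clamp yaw is about +1.9° and its middle is near (0.545, -0.005). The finished boxes are near (0.5425, 0.0465) and (0.546, -0.059). The tray is near (0.51, -0.348) and the waiting box near (0.501, 0.4485). I'll move above the first finished box.

```bash
python3 -m creep '{"slide":[[0,0,0],[0,0,0],[-0.025,-0.04,0],[-0.025,-0.04,0],[-0.025,-0.04,0],[-0.025,-0.04,0],[-0.025,-0.04,0],[-0.025,-0.04,0]],"twist":[-9.1,-9.1,0,0,0,0,0,0]}' 80 40
python3 -m creep '{"slide":[[-0.025,-0.04,0],[-0.025,-0.04,0],[-0.025,-0.04,0],[-0.025,-0.04,0],[-0.025,-0.04,0],[-0.025,-0.04,0],[-0.025,-0.04,0],[-0.025,-0.04,0]],"twist":[0,0,0,0,0,0,0,0]}'
python3 - <<'E'
from h import *
st()
E
```

```text
clock: 1.1
position: [0.3336, 0.3637, 0.2311]
ee_rot: [-0.017, 1.0, -0.0, -0.0]
ft_force: [1.6, -0.1, 1.2]
grip_width: 0.8
grasp_force: 0.0
clock: 2.1
position: [0.5442, 0.0509, 0.2311]
ee_rot: [-0.017, 1.0, 0.0, -0.0]
ft_force: [0.2, 0.7, 0.5]
grip_width: 0.8
grasp_force: 0.0
t 2.1 p [0.5442 0.0509 0.2311] toolx [-0.999 -0.034  0.   ] tooly [-0.034  0.999  0.   ] toolz [-0.  0. -1.] f [0.2 0.7 0.5] w 0.8 g 0.0
```

Run:
```python
from h import *
im,d,P=snap('wrist','w1'); print(P); snap('top','top1')
X=cloud(d,P); 
for v in range(40,400,80): print([tuple(np.round(X[v,u]*1000).astype(int)) for u in range(40,640,140)])
```

```text
{'intrinsics': array([[302.49171276,   0.        , 317.11469277],
       [  0.        , 302.49171276, 198.23347869],
       [  0.        ,   0.        ,   1.        ]]), 'R': array([[-0.03472991,  0.99939611, -0.00112026],
       [ 0.96421089,  0.03380197,  0.26297299],
       [ 0.26285205,  0.00805286, -0.96480255]]), 't': array([-0.0317089 , -0.55940877,  0.23371032])}
[(np.int64(406), np.int64(-263), np.int64(1)), (np.int64(400), np.int64(-108), np.int64(-1)), (np.int64(395), np.int64(49), np.int64(2)), (np.int64(390), np.int64(205), np.int64(0)), (np.int64(384), np.int64(362), np.int64(-1))]
[(np.int64(493), np.int64(-279), np.int64(3)), (np.int64(485), np.int64(-77), np.int64(85)), (np.int64(481), np.int64(51), np.int64(85)), (np.int64(476), np.int64(219), np.int64(-1)), (np.int64(470), np.int64(388), np.int64(-3))]
[(np.int64(592), np.int64(-300), np.int64(2)), (np.int64(560), np.int64(-81), np.int64(92)), (np.int64(556), np.int64(54), np.int64(89)), (np.int64(574), np.int64(235), np.int64(0)), (np.int64(568), np.int64(414), np.int64(-1))]
[(np.int64(687), np.int64(-292), np.int64(34)), (np.int64(701), np.int64(-132), np.int64(1)), (np.int64(695), np.int64(60), np.int64(1)), (np.int64(688), np.int64(253), np.int64(-1)), (np.int64(667), np.int64(416), np.int64(27))]
[(np.int64(534), np.int64(-14), np.int64(315)), (np.int64(837), np.int64(-145), np.int64(-1)), (np.int64(532), np.int64(51), np.int64(314)), (np.int64(821), np.int64(273), np.int64(1)), (np.int64(530), np.int64(117), np.int64(314))]
```

View pics/w1.png

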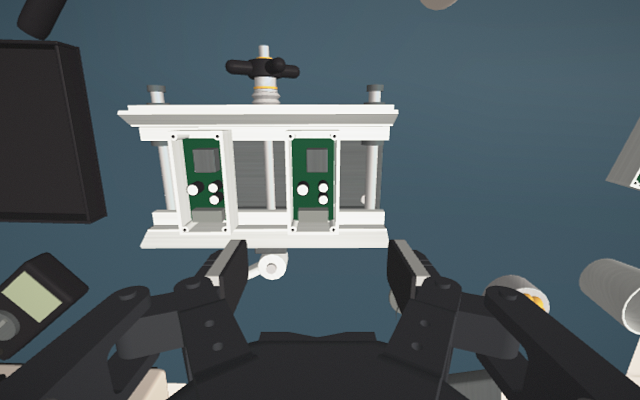

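View pics/top1.png

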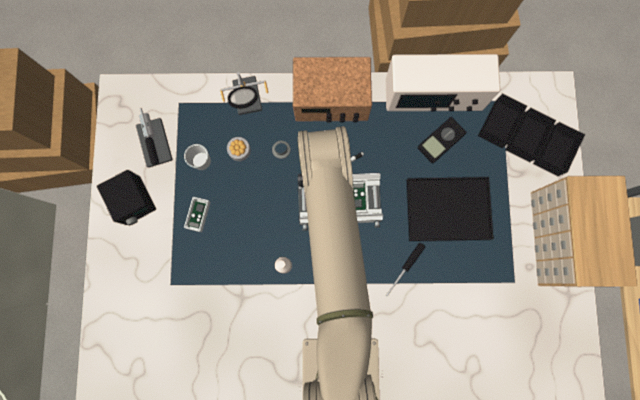

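The wrist view shows the finished boxes at px (200,183) and (315,182), the nut at (262,68) and the lever pin at (271,267). No other box is hidden in the top view. Now I compute the positions.

Run:
```python
from h import *
im,d,P=load('w1'); X=cloud(d,P)
q=dict(A_tl=(290,131,.096),A_tr=(339,131,.096),A_bl=(290,233,.096),A_br=(334,233,.096),B_tl=(169,132,.096),B_tr=(220,132,.096),B_bl=(179,235,.096),B_br=(231,234,.096),
railFL=(142,247,.094),railFR=(387,247,.094),railNL=(119,110,.094),railNR=(398,108,.094),pivot=(271,267,.056),nutC=(264,66,.045),nutL=(227,67,.045),nutR=(299,71,.045),ntop=(266,78,.07),rod=(264,46,.045))
for n,(u,v,z) in q.items(): print(n,np.round(ray(u,v,z,P)*1000,1),'depthpt',np.round(X[v,u]*1000,1))
for u in (255,):
    for v in range(50,275,7): print(v,np.round(X[v,u]*1000).astype(int).tolist(),im[v,u])
cv2.imwrite('pics/c2.png',cv2.resize(im[30:130,200:340],None,fx=5,fy=5,interpolation=cv2.INTER_CUBIC))
```

```text
A_tl [490.8  24.6  96. ] depthpt [490.9  24.5  94.2]
A_tr [489.3  68.4  96. ] depthpt [489.4  68.5  94.3]
A_bl [588.4  25.7  96. ] depthpt [588.8  25.6  94.9]
A_br [586.9  68.8  96. ] depthpt [587.1  68.8  95.4]
B_tl [495.5 -83.5  96. ] depthpt [495.5 -84.1  94.9]
B_tr [493.9 -37.9  96. ] depthpt [494.  -38.8  93.3]
B_bl [594.3 -83.   96. ] depthpt [600.3 -89.8  81.8]
B_br [591.4 -32.   96. ] depthpt [592.8 -33.   92.7]
railFL [ 609.3 -122.    94. ] depthpt [ 610.1 -123.    92.5]
railFR [600.7 122.5  94. ] depthpt [602.5 123.5  90.1]
railNL [ 478. -127.   94.] depthpt [ 4.784e+02 -1.864e+02 -3.000e-01]
railNR [467.8 119.5  94. ] depthpt [4.647e+02 1.433e+02 3.000e-01]
pivot [647.4   0.9  56. ] depthpt [643.7   1.9  62.8]
nutC [430.6  -6.6  45. ] depthpt [432.9  -3.7  61.8]
nutL [432.8 -43.7  45. ] depthpt [435.6 -37.9  65.7]
nutR [434.   28.6  45. ] depthpt [431.9  27.6  29.1]
ntop [444.4  -0.6  70. ] depthpt [442.8  -3.2  54.2]
rod [412.3  -6.4  45. ] depthpt [413.2  -5.6  49.7]
50 [408, -24, 0] [107  95  72]
57 [415, -24, 0] [103  93  72]
64 [431, -13, 59] [40 38 42]
71 [437, -13, 
[... 259 characters left out ...]
[244 245 245]
134 [497, -13, 64] [242 244 244]
141 [508, -24, 11] [101 103 101]
148 [516, -24, 10] [114 115 114]
155 [524, -24, 12] [109 113 109]
162 [533, -24, 12] [113 114 112]
169 [541, -25, 11] [112 113 110]
176 [550, -25, 11] [107 109 106]
183 [559, -25, 12] [114 117 114]
190 [567, -25, 11] [112 113 112]
197 [576, -25, 11] [111 113 111]
204 [586, -25, 11] [113 114 112]
211 [579, -16, 59] [181 188 189]
218 [585, -15, 64] [241 243 244]
225 [593, -15, 64] [157 163 164]
232 [596, -12, 79] [229 233 234]
239 [600, -11, 87] [231 235 236]
246 [605, -9, 93] [224 229 230]
253 [657, -29, 1] [89 84 74]
260 [668, -29, 0] [102  88  67]
267 [651, -19, 50] [160 166 167]
274 [657, -18, 55] [242 245 245]
```

View pics/c2.png

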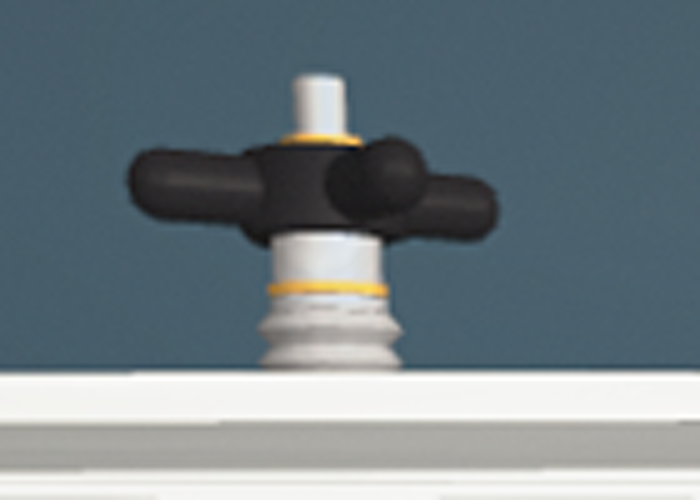

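The clamp is at about (0.544, -0.002) with yaw 2.0°. The nut's upper arm leans some 20° towards +y. Now I pick finished box A.

```bash
python3 -m creep '{"slide":[[0.0047,-0.0037,0.02],[0,0,0.03],[0,0,0.035],[0,0,0.035],[0,0,0.025],[0,0,0.013],[0,0,0.005],[0,0,0]],"twist":[0,0,0,0,0,0,0,0]}' 80 60
python3 -m creep '{"slide":[[0,0,0],[0,0,0],[0,0,0],[0,0,0],[0,0,0]],"twist":[0,0,0,0,0]}' 30 60
python3 -m creep '{"slide":[[0,0,-0.01],[0,0,-0.025],[0,0,-0.04],[0,0,-0.04],[0,0,-0.025],[0,0,0]],"twist":[0,0,0,0,0,0]}'
```

```text
clock: 3.2
position: [0.5395, 0.0485, 0.0688]
ee_rot: [-0.017, 1.0, 0.0, 0.0]
ft_force: [0.8, -0.2, 0.7]
grip_width: 0.797
grasp_force: 0.0
clock: 3.82
position: [0.5399, 0.0483, 0.0694]
ee_rot: [-0.017, 1.0, 0.0, 0.001]
ft_force: [-2.8, -0.7, 6.7]
grip_width: 0.571
grasp_force: 61.9
clock: 4.58
position: [0.5401, 0.0485, 0.2104]
ee_rot: [-0.017, 1.0, 0.001, 0.002]
ft_force: [0.2, -0.1, -2.4]
grip_width: 0.574
grasp_force: 62.7
```

```bash
python3 -m creep '{"slide":[[0.0045,-0.035,0],[0.0045,-0.045,0],[0.0045,-0.048,0],[0.0045,-0.048,0],[0.0045,-0.048,0],[0.0045,-0.048,0],[0.0045,-0.048,0],[0.0045,-0.048,0]],"twist":[0,0,0,0,0,0,0,0]}'
python3 -m creep '{"slide":[[0.0045,-0.045,0],[0.0045,-0.0345,0],[0,0,0.03],[0,0,0.045],[0,0,0.045],[0,0,0.04],[0,0,0.02],[0,0,0.01]],"twist":[0,0,0,0,0,0,0,0]}'
python3 -m creep '{"slide":[[0,0,0.004],[0,0,0.003],[0,0,0]],"twist":[0,0,0]}'
```

```text
clock: 5.58
position: [0.5149, -0.3217, 0.2068]
ee_rot: [-0.017, 1.0, 0.0, -0.001]
ft_force: [0.0, -0.4, -2.9]
grip_width: 0.574
grasp_force: 62.6
clock: 6.58
position: [0.5089, -0.4002, 0.0171]
ee_rot: [-0.017, 1.0, 0.0, -0.001]
ft_force: [-0.1, -0.2, -2.3]
grip_width: 0.573
grasp_force: 62.7
clock: 6.95
position: [0.5097, -0.4006, 0.0119]
ee_rot: [-0.017, 1.0, -0.0, 0.0]
ft_force: [0.1, -0.2, -2.6]
grip_width: 0.576
grasp_force: 62.7
```

```bash
python3 -m creep '{"slide":[[0,0,0.002],[0,0,0],[0,0,0],[0,0,0],[0,0,-0.02],[0,0,-0.05],[0,0,-0.06],[0,0,-0.06]],"twist":[0,0,0,0,0,0,0,0]}' 80
python3 -m creep '{"slide":[[-0.006,0.03,-0.01],[-0.006,0.045,0],[-0.006,0.05,0],[-0.006,0.05,0],[-0.006,0.05,0],[-0.006,0.045,0],[-0.005,0.04,0],[-0.005,0.03,0]],"twist":[0,0,0,0,0,0,0,0]}'
python3 - <<'E'
from h import *
st(); im,d,P=snap('top','top2')
E
```

```text
clock: 7.95
position: [0.509, -0.4006, 0.2028]
ee_rot: [-0.017, 1.0, -0.0, 0.001]
ft_force: [0.8, -0.3, -0.2]
grip_width: 0.801
grasp_force: 0.0
clock: 8.95
position: [0.5439, -0.0574, 0.2108]
ee_rot: [-0.017, 1.0, 0.0, 0.001]
ft_force: [0.3, -0.4, -0.0]
grip_width: 0.799
grasp_force: 0.0
t 8.95 p [ 0.5439 -0.0574  0.2108] toolx [-0.999 -0.035 -0.002] tooly [-0.035  0.999  0.001] toolz [ 0.002  0.001 -1.   ] f [ 0.3 -0.4 -0. ] w 0.799 g 0.0
```

```bash
python3 -m creep '{"slide":[[0,-0.0015,0.02],[0,0,0.035],[0,0,0.035],[0,0,0.03],[0,0,0.015],[0,0,0.0075],[0,0,0]],"twist":[0,0,0,0,0,0,0]}' 80 60
python3 -m creep '{"slide":[[0,0,0],[0,0,0],[0,0,0],[0,0,0],[0,0,0]],"twist":[0,0,0,0,0]}' 30 60
python3 -m creep '{"slide":[[0,0,-0.01],[0,0,-0.025],[0,0,-0.04],[0,0,-0.04],[0,0,-0.025],[0.004,-0.02,0],[0.006,-0.04,0],[0.006,-0.04,0]],"twist":[0,0,0,0,0,0,0,0]}'
python3 -m creep '{"slide":[[0.006,-0.04,0],[0.006,-0.04,0],[0.007,-0.035,0],[0.007,-0.021,0.03],[0,0,0.045],[0,0,0.045],[0,0,0.04],[0,0,0.02]],"twist":[0,0,0,0,0,0,0,0]}'
python3 -m creep '{"slide":[[0,0,0.01],[0,0,0.005],[0,0,0]],"twist":[0,0,0]}'
```

```text
clock: 9.88
position: [0.5442, -0.0607, 0.0674]
ee_rot: [-0.017, 1.0, 0.0, 0.0]
ft_force: [0.2, 0.6, -0.3]
grip_width: 0.801
grasp_force: 0.0
clock: 10.5
position: [0.5446, -0.0606, 0.068]
ee_rot: [-0.017, 1.0, 0.0, 0.001]
ft_force: [-2.0, 0.9, 5.7]
grip_width: 0.575
grasp_force: 61.3
clock: 11.5
position: [0.5309, -0.162, 0.2075]
ee_rot: [-0.017, 1.0, 0.0, 0.0]
ft_force: [0.6, -1.3, -2.7]
grip_width: 0.573
grasp_force: 62.6
clock: 12.5
position: [0.509, -0.2972, 0.0252]
ee_rot: [-0.017, 1.0, 0.001, -0.001]
ft_force: [0.9, 0.4, -3.2]
grip_width: 0.573
grasp_force: 62.6
clock: 12.88
position: [0.5104, -0.2981, 0.0126]
ee_rot: [-0.017, 1.0, -0.0, 0.001]
ft_force: [0.9, 0.1, -2.4]
grip_width: 0.569
grasp_force: 62.6
```

```bash
python3 -m creep '{"slide":[[0,0,0.004],[0,0,0],[0,0,0],[0,0,0],[0,0,-0.02],[0,0,-0.05],[0,0,-0.06],[0,0.02,-0.06]],"twist":[0,0,0,0,0,0,0,0]}' 80
python3 -m creep '{"slide":[[-0.001,0.04,-0.03],[-0.001,0.055,0],[-0.001,0.055,0],[-0.001,0.055,0],[-0.001,0.055,0],[-0.001,0.055,0],[-0.001,0.055,0],[-0.001,0.055,0]],"twist":[0,0,0,0,0,0,0,0]}'
python3 -m creep '{"slide":[[-0.001,0.055,0],[-0.001,0.055,0],[-0.001,0.055,0],[-0.001,0.055,0],[-0.001,0.055,0],[-0.001,0.03,0],[0,0,0],[0,0,0]],"twist":[0,0,0,0,0,0,7.85,7.85]}'
python3 - <<'E'
from h import *
st(); im,d,P=snap('wrist','w2'); X=cloud(d,P); hsv=cv2.cvtColor(im,cv2.COLOR_BGR2HSV)
m=((X[...,2]>.022)&(X[...,2]<.04)&(np.hypot(X[...,0]-.503,X[...,1]-.449)<.09)).astype(np.uint8)
m=cv2.morphologyEx(m,cv2.MORPH_CLOSE,np.ones((9,9)))
n,l,s,c=cv2.connectedComponentsWithStats(m); i=1+np.argmax(s[1:,4]); v,u=np.nonzero(l==i)
p=np.array([ray(a,b,.032,P)[:2]*1000 for a,b in zip(u,v)],np.float32); print(s[i],cv2.minAreaRect(p))
im,d,P=snap('top','top3')
E
```

```text
clock: 13.88
position: [0.5085, -0.2795, 0.2005]
ee_rot: [-0.015, 1.0, -0.001, 0.001]
ft_force: [1.2, 0.8, 0.7]
grip_width: 0.8
grasp_force: 0.0
clock: 14.88
position: [0.5028, 0.1481, 0.2288]
ee_rot: [-0.016, 1.0, 0.0, 0.001]
ft_force: [1.0, -0.6, 0.8]
grip_width: 0.801
grasp_force: 0.0
clock: 15.88
position: [0.4987, 0.4519, 0.2285]
ee_rot: [0.122, 0.993, 0.0, 0.001]
ft_force: [0.3, 0.0, -1.1]
grip_width: 0.802
grasp_force: 0.0
t 15.88 p [0.4987 0.4519 0.2285] toolx [-0.97   0.242 -0.001] tooly [0.242 0.97  0.   ] toolz [ 0.001 -0.    -1.   ] f [ 0.3  0.  -1.1] w 0.802 g 0.0
[ 293  134   45   87 2616] ((499.97747802734375, 448.86492919921875), (49.81454086303711, 99.76333618164062), 76.29460144042969)
```

View pics/w2.png

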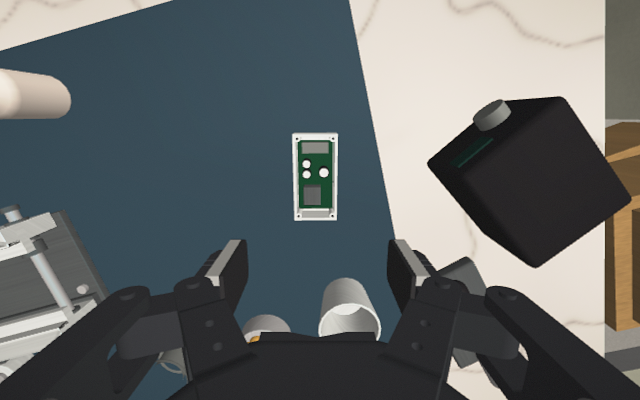

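View pics/top3.png

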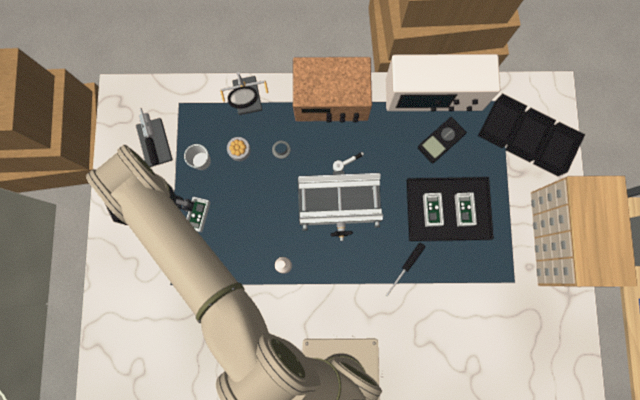

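The wrist view shows the waiting box at px (315,177), measured at 49.8 x 99.8 mm. In the top view both finished boxes lie flat in the tray at (433,208) and (465,208). Now I grasp the waiting box.

```bash
python3 -m creep '{"slide":[[-0.002,-0.0026,0.03],[0,0,0.045],[0,0,0.05],[0,0,0.045],[0,0,0.03],[0,0,0.015],[0,0,0.0085],[0,0,0]],"twist":[0,0,0,0,0,0,0,0]}' 80 60
python3 -m creep '{"slide":[[0,0,0],[0,0,0],[0,0,0],[0,0,0],[0,0,0]],"twist":[0,0,0,0,0]}' 30 60
python3 -m creep '{"slide":[[0,0,-0.01],[0,0,-0.025],[0,0,-0.04],[0,0,-0.05],[0,0,-0.05],[0,0,-0.03],[0,0,0],[0,0,0]],"twist":[0,0,0,0,0,-8,-8,0]}'
python3 - <<'E'
from h import *
st()
E
```

```text
clock: 16.98
position: [0.5001, 0.4492, 0.0043]
ee_rot: [0.119, 0.993, 0.0, 0.0]
ft_force: [-0.0, -0.1, 0.8]
grip_width: 0.801
grasp_force: 0.0
clock: 17.6
position: [0.5006, 0.4496, 0.0052]
ee_rot: [0.12, 0.993, 0.001, 0.001]
ft_force: [-1.2, -0.9, 6.3]
grip_width: 0.572
grasp_force: 64.8
clock: 18.6
position: [0.4996, 0.4487, 0.2089]
ee_rot: [-0.019, 1.0, 0.0, -0.0]
ft_force: [-0.1, -0.9, -3.3]
grip_width: 0.576
grasp_force: 63.7
t 18.6 p [0.4996 0.4487 0.2089] toolx [-0.999 -0.038  0.   ] tooly [-0.038  0.999  0.   ] toolz [-0.  0. -1.] f [-0.1 -0.9 -3.3] w 0.576 g 63.7
```

```bash
python3 -m creep '{"slide":[[-0.0025,-0.035,0],[-0.0025,-0.05,0],[-0.0025,-0.05,0],[-0.0025,-0.05,0],[-0.0025,-0.05,0],[-0.0025,-0.05,0],[-0.0025,-0.05,0],[-0.0025,-0.05,0]],"twist":[0,0,0,0,0,0,0,0]}'
python3 -m creep '{"slide":[[-0.0025,-0.04,0],[-0.0025,-0.027,0],[0,0,0.03],[0,0,0.04],[0,0,0.025],[0,0,0.01],[0,0,0]],"twist":[0,0,0,0,0,0,0]}'
python3 - <<'E'
from h import *
st()
E
```

```text
clock: 19.6
position: [0.5343, 0.0633, 0.2083]
ee_rot: [-0.018, 1.0, 0.0, -0.0]
ft_force: [0.7, -0.3, -2.4]
grip_width: 0.575
grasp_force: 63.6
clock: 20.48
position: [0.5422, -0.0018, 0.1035]
ee_rot: [-0.019, 1.0, -0.0, -0.0]
ft_force: [0.7, -0.3, -3.2]
grip_width: 0.575
grasp_force: 63.5
t 20.48 p [ 0.5422 -0.0018  0.1035] toolx [-0.999 -0.038  0.001] tooly [-0.038  0.999 -0.   ] toolz [-0.001 -0.    -1.   ] f [ 0.7 -0.3 -3.2] w 0.575 g 63.5
```

```bash
python3 -m creep '{"slide":[[0,0,0.01],[0,0,0.01],[0,0,0.007],[0,0,0.004],[0,0,0.002],[0,0,0]],"twist":[0,0,0,0,0,0]}'
python3 -m creep '{"slide":[[0,0,0.001],[0,0,0.001],[0,0,0]],"twist":[0,0,0]}'
```

```text
clock: 21.22
position: [0.5416, -0.0017, 0.0736]
ee_rot: [-0.019, 1.0, 0.001, -0.001]
ft_force: [-25.6, 1.0, 44.4]
grip_width: 0.578
grasp_force: 72.2
clock: 21.6
position: [0.5417, -0.0018, 0.0731]
ee_rot: [-0.019, 1.0, 0.002, -0.001]
ft_force: [-35.7, 0.9, 62.9]
grip_width: 0.57
grasp_force: 74.6
```

The +x end is riding on the fixed rail's lead-in, so I back up, shift 3 mm in -x and lower again.

```bash
python3 -m creep '{"slide":[[0,0,-0.008],[0.003,0,0],[0,0,0.003],[0,0,0.002],[0,0,0]],"twist":[0,0,0,0,0]}'
python3 -m creep '{"slide":[[0,0,0.001],[0,0,0.001],[0,0,0.001],[0,0,0]],"twist":[0,0,0,0]}'
```

```text
clock: 22.22
position: [0.5406, -0.0018, 0.0724]
ee_rot: [-0.02, 1.0, 0.0, 0.001]
ft_force: [-1.3, 0.2, 13.7]
grip_width: 0.576
grasp_force: 68.6
clock: 22.72
position: [0.5415, -0.0018, 0.0703]
ee_rot: [-0.019, 1.0, 0.0, 0.002]
ft_force: [-1.1, -0.1, 18.9]
grip_width: 0.574
grasp_force: 69.4
```

```bash
python3 -m creep '{"slide":[[0,0,0],[0,0,0],[0,0,0],[0,0,0],[0,0,-0.02],[0,0,-0.04],[0,0,-0.05],[0,0,-0.04]],"twist":[0,0,0,0,0,0,0,0]}' 80
python3 - <<'E'
from h import *
o,R=st(); im,d,P=snap('wrist','w3'); X=cloud(d,P)
m=((X[...,2]>.09)&(X[...,2]<.1)&(abs(X[...,1]+.002)<.03)&(abs(X[...,0]-.541)<.054)); p=X[m]
print(m.sum(),cv2.minAreaRect((p[:,:2]*1000).astype(np.float32)))
for a,b in((.49,.50),(.5,.52),(.56,.58),(.585,.592)):
  for s in(-1,1):
    q=p[(p[:,0]>a)&(p[:,0]<b)&(s*(p[:,1]+.002)>.02)]; print(a,s,len(q),np.median(q[:,2]) if len(q) else 0)
E
```

```text
clock: 23.72
position: [0.5396, -0.0019, 0.2205]
ee_rot: [-0.019, 1.0, 0.0, 0.0]
ft_force: [0.4, -0.4, -0.5]
grip_width: 0.8
grasp_force: 0.0
t 23.73 p [ 0.5396 -0.0019  0.2205] toolx [-0.999 -0.039 -0.001] tooly [-0.039  0.999  0.   ] toolz [ 0.001  0.    -1.   ] f [ 0.4 -0.4 -0.5] w 0.8 g 0.0
1505 ((541.9580078125, -1.5824699401855469), (100.29371643066406, 50.042724609375), 2.22012996673584)
0.49 -1 71 0.09404834439358961
0.49 1 47 0.09424777407359045
0.5 -1 83 0.09425033141381058
0.5 1 78 0.09433227824532354
0.56 -1 78 0.09462523620019539
0.56 1 79 0.09465209464175409
0.585 -1 21 0.09490430964294588
0.585 1 44 0.094651694914343
```

View pics/w3.png

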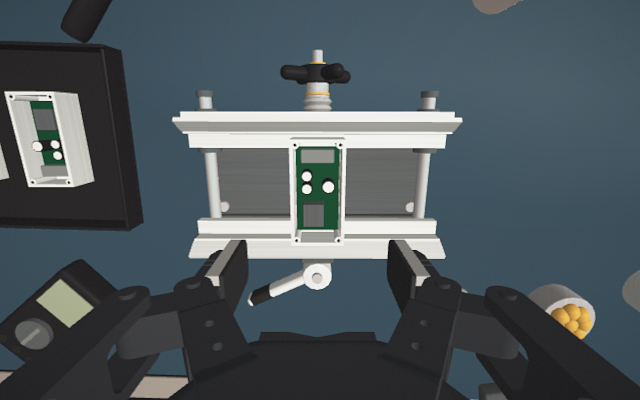

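The box is flat on its ledges, with its centre at (0.542, -0.0016), the right size and height 94.5 mm, the same reading as the old boxes. In w3 the nut is at (317,73) and the lever pin at (317,276). Next I measure the nut arm angle while moving to the start of the first nut push.

```bash
cat > nut.py <<'E'
from h import *
def nut(f,yc=-.0065):
    im,d,P=load(f); X=cloud(d,P); g=im.max(2)
    m=(g<75)&(X[...,0]>.41)&(X[...,0]<.455)&(abs(X[...,1]-yc)<.05)&(X[...,2]>.02)&(X[...,2]<.095)
    p=X[m]; y,z=(p[:,1]-yc)*1000,p[:,2]*1000-45
    print(m.sum(),'x',np.round(np.percentile(p[:,0],[2,50,98]),4),'y',np.round([y.min(),y.max()],1))
    r=np.hypot(y,z); k=r>26; a=np.degrees(np.arctan2(y,z))[k]  # from up, towards +y
    h,e=np.histogram(a,np.arange(-180,181,10)); print([(int(e[i]),int(h[i])) for i in range(36) if h[i]])
    for c in(-90,0,90):
        q=a[abs((a-c+180)%360-180)<45]
        if len(q)>5: print(c,'median',np.round(np.median(q),1))
    # best mod 90
    w=np.exp(4j*np.radians(a)); print('mod90',np.degrees(np.angle(w.mean()))/4, abs(w.mean()))
E
python3 - <<'E'
from nut import *
nut('w3'); nut('w1')
E
```

```text
1168 x [0.4266 0.4348 0.4411] y [-33.9  33.9]
[(-150, 6), (-140, 1), (-70, 6), (-60, 128), (-50, 81), (10, 1), (20, 150), (30, 71), (40, 1), (100, 12), (110, 78), (120, 4)]
-90 median -51.1
0 median 27.4
90 median 112.8
mod90 31.398972149292597 0.8740632233581562
1147 x [0.4269 0.4347 0.441 ] y [-33.   34.2]
[(-70, 3), (-60, 115), (-50, 88), (10, 1), (20, 116), (30, 84), (40, 3), (100, 9), (110, 104), (120, 2)]
-90 median -50.8
0 median 28.4
90 median 113.4
mod90 31.719105137554497 0.8696056101417464
```

The nut's upper arm leans 30° to +y and its centre is at y = -0.0065, x = 0.434. I go to the +y side of that arm with closed fingers.

```bash
python3 -m creep '{"slide":[[0.026,0.01,0],[0.026,0.01,0],[0.026,0.01,0],[0.026,0.01,0],[0,0,0.04],[0,0,0.05],[0,0,0.04],[0,0,0]],"twist":[0,0,0,0,0,0,0,0]}' 0 60
python3 -m creep '{"slide":[[0,0,0.02],[0,0,0.0075],[0,0,0],[0,-0.004,0.001],[0,-0.004,0.001],[0,0,0]],"twist":[0,0,0,0,0,0]}'
python3 -m creep '{"slide":[[0,-0.005,-0.002],[0,-0.005,-0.002],[0,-0.005,-0.002],[0,0,0]],"twist":[0,0,0,0]}'
```

```text
clock: 24.78
position: [0.4319, 0.0334, 0.0865]
ee_rot: [-0.019, 1.0, -0.001, -0.003]
ft_force: [-0.2, 0.7, 0.0]
grip_width: -0.005
grasp_force: 0.0
clock: 25.52
position: [0.435, 0.0296, 0.0606]
ee_rot: [-0.021, 1.0, 0.003, 0.001]
ft_force: [-4.7, 16.4, 9.7]
grip_width: -0.003
grasp_force: 8.4
clock: 26.02
position: [0.4347, 0.013, 0.0659]
ee_rot: [-0.02, 1.0, 0.002, -0.0]
ft_force: [-4.2, 10.0, 5.6]
grip_width: 0.001
grasp_force: 5.0
```

```bash
python3 -m creep '{"slide":[[0,-0.005,-0.002],[0,-0.005,-0.002],[0,-0.005,-0.001],[0,-0.004,0],[0,-0.003,0],[0,0,0]],"twist":[0,0,0,0,0,0]}'
python3 -m creep '{"slide":[[0,0.006,0],[0,0.004,-0.03],[0,0,-0.06],[0,0,-0.06],[0,0,0]],"twist":[0,0,0,0,0]}'
python3 - <<'E'
from nut import *
st(); snap('wrist','w4'); nut('w4')
E
```

```text
clock: 26.78
position: [0.4361, -0.0092, 0.0708]
ee_rot: [-0.02, 1.0, 0.001, 0.0]
ft_force: [-1.8, 9.8, 2.0]
grip_width: -0.002
grasp_force: 3.8
clock: 27.4
position: [0.4377, -0.001, 0.2247]
ee_rot: [-0.019, 1.0, 0.001, 0.004]
ft_force: [-0.7, 0.6, -0.4]
grip_width: -0.001
grasp_force: 0.0
t 27.4 p [ 0.4377 -0.001   0.2247] toolx [-0.999 -0.038 -0.008] tooly [-0.038  0.999  0.002] toolz [ 0.008  0.002 -1.   ] f [-0.7  0.6 -0.4] w -0.001 g 0.0
964 x [0.4259 0.4319 0.4399] y [-33.1  34. ]
[(-130, 4), (-120, 74), (-40, 43), (-30, 108), (-20, 20), (40, 36), (50, 121), (60, 9), (130, 11), (140, 9), (150, 1)]
-90 median -114.0
0 median -25.9
90 median 52.2
mod90 -30.651836412558268 0.879707250747969
```

Turned about 62° so far. Second stroke on the next arm, which stands at about +58°, starting low and rising with it.

```bash
python3 -m creep '{"slide":[[0.001,0.024,0],[0.001,0.024,0.02],[0,0,0.045],[0,0,0.05],[0,0,0.035],[0,0,0.0155],[0,0,0.003],[0,0,0]],"twist":[0,0,0,0,0,0,0,0]}'
python3 -m creep '{"slide":[[0,-0.004,0],[0,-0.004,0],[0,-0.003,-0.001],[0,-0.002,-0.002],[0,0,0]],"twist":[0,0,0,0,0]}'
python3 -m creep '{"slide":[[0,-0.003,-0.003],[0,-0.003,-0.003],[0,-0.003,-0.002],[0,-0.004,-0.002],[0,0,0]],"twist":[0,0,0,0,0]}'
```

```text
clock: 28.45
position: [0.4313, 0.0468, 0.0516]
ee_rot: [-0.019, 1.0, -0.0, -0.0]
ft_force: [0.9, -0.2, -0.2]
grip_width: 0.002
grasp_force: 0.0
clock: 29.08
position: [0.4323, 0.0377, 0.0555]
ee_rot: [-0.021, 1.0, 0.002, 0.001]
ft_force: [-2.5, 16.9, 1.7]
grip_width: -0.002
grasp_force: 8.6
clock: 29.7
position: [0.4335, 0.0256, 0.0666]
ee_rot: [-0.021, 1.0, 0.003, 0.001]
ft_force: [-7.6, 19.9, 16.5]
grip_width: -0.001
grasp_force: 12.8
```

```bash
python3 -m creep '{"slide":[[0,-0.004,-0.002],[0,-0.004,-0.001],[0,-0.004,-0.001],[0,-0.003,0],[0,0,0]],"twist":[0,0,0,0,0]}'
python3 -m creep '{"slide":[[0,0.005,0],[0,0.004,-0.03],[-0.01,0,-0.06],[-0.01,0,-0.06],[0,0,0]],"twist":[0,0,0,0,0]}'
python3 - <<'E'
from nut import *
st(); im,d,P=snap('wrist','w5'); nut('w5')
E
```

```text
clock: 30.32
position: [0.4342, 0.0081, 0.07]
ee_rot: [-0.02, 1.0, 0.002, 0.001]
ft_force: [-2.3, 10.4, 9.2]
grip_width: -0.0
grasp_force: 6.4
clock: 30.95
position: [0.4554, 0.0157, 0.2232]
ee_rot: [-0.019, 1.0, 0.001, 0.004]
ft_force: [-0.5, -0.0, -0.2]
grip_width: 0.001
grasp_force: 0.0
t 30.95 p [0.4554 0.0157 0.2232] toolx [-0.999 -0.038 -0.008] tooly [-0.039  0.999  0.002] toolz [ 0.008  0.002 -1.   ] f [-0.5 -0.  -0.2] w 0.001 g 0.0
1021 x [0.4268 0.4331 0.4414] y [-38.   39.1]
[(-100, 41), (-90, 81), (-20, 20), (-10, 85), (0, 47), (60, 1), (70, 112), (80, 44)]
-90 median -88.3
0 median -3.2
90 median 77.6
mod90 -5.060916428714456 0.883844515867377
```

The nut has turned about 125° in all, which is safe even if it started only a third of a turn loose. Now the lever feel test: I work out the arc waypoints and check the neighbours.

Run:
```python
from h import *
im,d,P=load('top0'); 
for n,(u,v,z) in dict(spool=(281,149,.044),corkfront=(330,122,.0),corktop=(330,110,.15)).items(): print(n,np.round(ray(u,v,z,P),3))
X=cloud(d,P); print('cork',[np.round(X[v,u],3).tolist() for u,v in((330,118),(330,95),(360,118))])
p=np.array([.6475,.0012]); y0=np.radians(2); C={}
for a in list(range(20,190,10))+[185]:
    t=np.radians(a); n=np.array([np.sin(t),-np.cos(t)]); tt=np.array([np.cos(t),np.sin(t)]); s=11*abs(np.cos(t))+13*abs(np.sin(t))
    R=np.array([[np.cos(y0),-np.sin(y0)],[np.sin(y0),np.cos(y0)]]); C[a]=p+R@(68*n-(6*1+s)*tt*1)/1000
    print(a,np.round(C[a],4), 'step tool',np.round(np.array([[-.999,-.037],[-.037,.999]])@(C[a]-C.get(a-10,C[a])),4))
```

```text
spool [0.705 0.182 0.044]
corkfront [0.809 0.024 0.   ]
corktop [0.795 0.026 0.15 ]
cork [[0.808, 0.025, 0.042], [0.844, 0.026, 0.146], [0.813, -0.073, 0.024]]
20 [ 0.6537 -0.0696] step tool [0. 0.]
30 [ 0.6649 -0.0681] step tool [-0.0112  0.0011]
40 [ 0.6761 -0.0646] step tool [-0.0113  0.0031]
50 [ 0.6869 -0.0588] step tool [-0.011   0.0054]
60 [ 0.6969 -0.0508] step tool [-0.0102  0.0076]
70 [ 0.7054 -0.0407] step tool [-0.0089  0.0098]
80 [ 0.712  -0.0288] step tool [-0.007   0.0117]
90 [ 0.7161 -0.0154] step tool [-0.0047  0.0132]
100 [ 0.7183 -0.0049] step tool [-0.0026  0.0104]
110 [0.7188 0.0063] step tool [-0.0009  0.0112]
120 [0.7172 0.0179] step tool [0.0011 0.0117]
130 [0.7134 0.0296] step tool [0.0033 0.0118]
140 [0.7073 0.0408] step tool [0.0057 0.0114]
150 [0.6989 0.0509] step tool [0.0081 0.0104]
160 [0.6883 0.0594] step tool [0.0103 0.0089]
170 [0.6759 0.0659] step tool [0.0122 0.0069]
180 [0.6621 0.0698] step tool [0.0136 0.0044]
185 [0.6572 0.0709] step tool [0. 0.]
```

```bash
python3 -m creep '{"slide":[[-0.03,-0.0145,0],[-0.04,-0.0195,0],[-0.04,-0.0195,0],[-0.04,-0.0195,0],[-0.04,-0.0195,0],[0,0,0.03],[0,0,0.04],[0,0,0.05]],"twist":[0,0,0,0,0,0,0,0]}'
python3 -m creep '{"slide":[[0,0,0.04],[0,0,0.018],[0,0,0.007],[0,0,0],[-0.01,0.001,0],[-0.01,0.001,0],[-0.005,0.001,0],[0,0,0]],"twist":[0,0,0,0,0,0,0,0]}'
python3 -m creep '{"slide":[[-0.009,0.002,0],[-0.009,0.004,0],[-0.009,0.005,0],[-0.008,0.006,0],[-0.008,0.007,0],[0,0,0]],"twist":[0,0,0,0,0,0]}'
```

```text
clock: 32.0
position: [0.6456, -0.0698, 0.0965]
ee_rot: [-0.019, 1.0, -0.0, -0.0]
ft_force: [0.7, 0.7, 0.4]
grip_width: -0.001
grasp_force: 0.0
clock: 33.0
position: [0.6716, -0.0651, 0.0336]
ee_rot: [-0.02, 1.0, -0.0, 0.0]
ft_force: [-0.1, -0.2, -0.6]
grip_width: 0.003
grasp_force: 0.0
clock: 33.75
position: [0.714, -0.0382, 0.0335]
ee_rot: [-0.02, 1.0, 0.0, 0.001]
ft_force: [0.6, -0.2, -0.4]
grip_width: 0.003
grasp_force: 0.0
```

```bash
python3 -m creep '{"slide":[[-0.002,0.009,0],[-0.002,0.009,0],[0,0.008,0],[0,0.007,0],[0,0,0]],"twist":[0,0,0,0,0]}'
python3 -m creep '{"slide":[[0,0.006,0],[0,0.005,0],[0,0,0]],"twist":[0,0,0]}'
python3 -m creep '{"slide":[[0.001,0.006,0],[0.001,0.005,0],[0,0,0]],"twist":[0,0,0]}'
python3 - <<'E'
from h import *
snap('scene','s1'); im=load('s1')[0]; cv2.imwrite('pics/s1c.png',cv2.resize(im[180:330,240:440],None,fx=4,fy=4,interpolation=cv2.INTER_CUBIC))
E
```

```text
clock: 34.38
position: [0.716, -0.0056, 0.0338]
ee_rot: [-0.02, 1.0, 0.0, 0.0]
ft_force: [1.1, -0.6, 0.3]
grip_width: 0.002
grasp_force: 0.8
clock: 34.75
position: [0.7147, 0.0031, 0.0337]
ee_rot: [-0.019, 1.0, -0.001, -0.001]
ft_force: [-0.7, -6.2, 3.9]
grip_width: 0.007
grasp_force: 2.5
clock: 35.12
position: [0.7122, 0.0125, 0.0338]
ee_rot: [-0.018, 1.0, -0.001, -0.001]
ft_force: [-1.6, -9.0, 3.1]
grip_width: -0.0
grasp_force: 3.6
```

View pics/s1c.png

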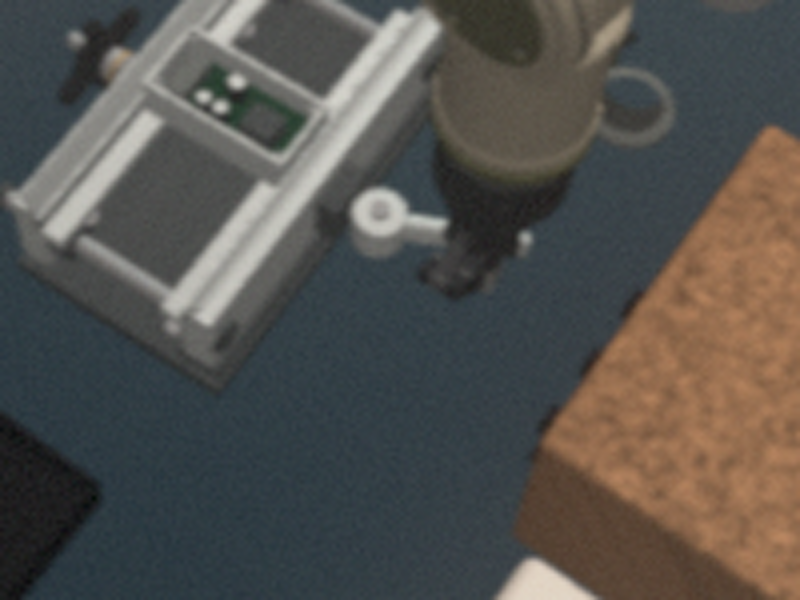

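The scene crop shows the lever past halfway with the fingers behind it, at about 9 N. I let it spring back and look at where it bit.

```bash
python3 -m creep '{"slide":[[0,-0.01,0],[0,-0.015,0],[0,-0.02,0],[0.005,-0.03,0],[0.01,-0.03,-0.02],[0.02,0,-0.06],[0.03,0.02,-0.06],[0.03,0.02,-0.05]],"twist":[0,0,0,0,0,0,0,0]}'
python3 -m creep '{"slide":[[0.02,0.02,0],[0.02,0.02,0],[0,0,0]],"twist":[0,0,0]}'
cat > lev.py <<'E'
from h import *
def lever(f,piv=(.6475,.0012),yaw=2.0):
    im,d,P=load(f); X=cloud(d,P)
    m=(X[...,2]>.048)&(X[...,2]<.062)&(X[...,0]>.615)&(X[...,0]<.76)&(abs(X[...,1])<.1)
    m=cv2.erode(m.astype(np.uint8),np.ones((2,2)))>0
    p=X[m][:,:2]; r=np.hypot(*(p-piv).T); hub=p[r<.018]; print('hub',np.round((hub.max(0)+hub.min(0))/2,4),len(hub))
    a=p[(r>.03)&(r<.1)]; 
    v=a-np.array(piv); ang=np.degrees(np.arctan2(v[:,1],v[:,0]))-yaw+90
    u,s,w=np.linalg.svd(a-a.mean(0)); dl=w[0]*np.sign(w[0]@v.mean(0)); print('n',len(a),'angle med',np.round(np.median(ang),1),'line',np.round(np.degrees(np.arctan2(dl[1],dl[0]))-yaw+90,1),'r max',r.max() and np.round(np.hypot(*v.T).max(),4))
E
python3 - <<'E'
from lev import *
st(); snap('wrist','w6'); lever('w6'); lever('w3'); snap('scene','s2'); snap('top','t6')
E
```

```text
clock: 36.17
position: [0.623, -0.0561, 0.2181]
ee_rot: [-0.019, 1.0, 0.0, -0.0]
ft_force: [1.1, 1.3, 0.5]
grip_width: -0.001
grasp_force: 0.0
clock: 36.55
position: [0.5815, -0.0158, 0.2166]
ee_rot: [-0.02, 1.0, 0.001, -0.0]
ft_force: [-0.1, -0.4, -1.0]
grip_width: -0.003
grasp_force: 0.0
t 36.55 p [ 0.5815 -0.0158  0.2166] toolx [-0.999 -0.041  0.   ] tooly [-0.041  0.999  0.002] toolz [-0.     0.002 -1.   ] f [-0.1 -0.4 -1. ] w -0.003 g 0.0
hub [0.6388 0.0045] 185
n 8 angle med 237.8 line 175.5 r max 0.0329
hub [0.646  0.0009] 516
n 391 angle med 23.9 line 26.2 r max 0.0861
```

View pics/w6.png

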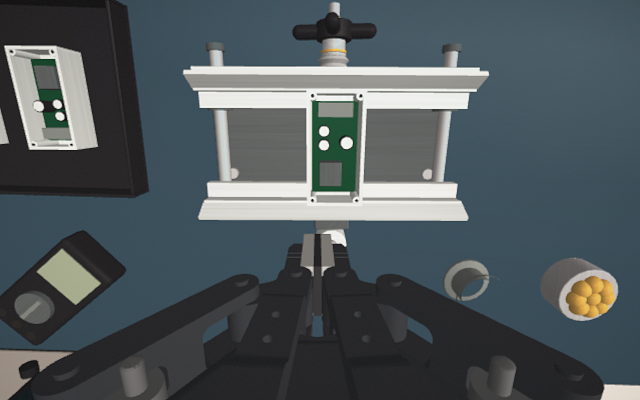

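w6 shows the clamp and box undisturbed, but the fingers hide the lever. I shift sideways to see it.

```bash
python3 -m creep '{"slide":[[-0.04,-0.03,0],[-0.05,-0.04,0],[0,-0.03,0],[0,0,0],[0,0,0]],"twist":[0,0,0,0,0]}'
python3 - <<'E'
from lev import *
st(); snap('wrist','w7'); lever('w7'); im=load('w7')[0]; print(load('w7')[1][100:300:40,::80].round(2))
E
```

```text
clock: 37.33
position: [0.6752, -0.1127, 0.2161]
ee_rot: [-0.019, 1.0, 0.0, -0.0]
ft_force: [0.1, 0.1, -0.0]
grip_width: -0.001
grasp_force: 0.0
t 37.33 p [ 0.6752 -0.1127  0.2161] toolx [-0.999 -0.038  0.   ] tooly [-0.038  0.999  0.   ] toolz [-0.  0. -1.] f [ 0.1  0.1 -0. ] w -0.001 g 0.0
hub [0.6474 0.0012] 727
n 572 angle med 87.9 line 93.7 r max 0.0872
[[0.34 0.34 0.34 0.34 0.28 0.28 0.25 0.28]
 [0.35 0.35 0.35 0.35 0.35 0.35 0.35 0.35]
 [0.37 0.36 0.33 0.36 0.36 0.36 0.36 0.36]
 [0.36 0.34 0.34 0.38 0.38 0.38 0.38 0.33]
 [0.35 0.35 0.39 0.39 0.12 0.39 0.39 0.39]]
```

Run:
```python
from h import *
for f in('w7','w3'):
    im,d,P=load(f); X=cloud(d,P); pv=np.array([.6474,.0012])
    V=X[...,:2]-pv; r=np.hypot(V[...,0],V[...,1]); a=(np.degrees(np.arctan2(V[...,1],V[...,0]))-2+90)
    m=(X[...,2]>.044)&(X[...,2]<.062)&(r<.1)
    for lo,hi in((.025,.035),(.035,.045),(.045,.055),(.055,.065),(.065,.075),(.075,.09)):
        k=m&(r>lo)&(r<hi)&(a<150)&(a>-20)
        for z0 in(.044,.052): 
            q=a[k&(X[...,2]>z0)]; print(f,lo,z0,len(q),np.round([q.min(),np.median(q),q.max()],1) if len(q) else '',end=' | ')
        print()
    cv2.imwrite('pics/lev_%s.png'%f,cv2.resize(im[120:320,300:560],None,fx=3,fy=3,interpolation=cv2.INTER_CUBIC))
```

```text
w7 0.025 0.044 113 [77.9 85.  98.5] | w7 0.025 0.052 79 [79.  88.6 98.5] | 
w7 0.035 0.044 114 [80.5 86.3 96.5] | w7 0.035 0.052 76 [81.4 88.8 96. ] | 
w7 0.045 0.044 112 [82.4 86.6 95.4] | w7 0.045 0.052 78 [82.8 88.7 94.6] | 
w7 0.055 0.044 117 [83.5 86.8 94.2] | w7 0.055 0.052 83 [84.  88.2 93.8] | 
w7 0.065 0.044 113 [83.8 87.3 93.4] | w7 0.065 0.052 83 [84.6 88.6 93.4] | 
w7 0.075 0.044 126 [84.5 87.6 93.2] | w7 0.075 0.052 88 [84.9 88.7 92.7] | 
w3 0.025 0.044 96 [11.4 19.9 34.4] | w3 0.025 0.052 63 [13.7 23.7 34.4] | 
w3 0.035 0.044 94 [15.4 20.7 30.9] | w3 0.035 0.052 60 [16.9 23.3 30.9] | 
w3 0.045 0.044 93 [17.6 21.9 30. ] | w3 0.045 0.052 61 [18.7 24.1 30. ] | 
w3 0.055 0.044 99 [18.9 22.6 30.2] | w3 0.055 0.052 64 [20.3 24.5 29.6] | 
w3 0.065 0.044 97 [19.9 23.1 29.7] | w3 0.065 0.052 70 [20.7 24.3 29.7] | 
w3 0.075 0.044 110 [20.7 23.4 29.3] | w3 0.075 0.052 72 [21.5 25.1 29.3] |
```

View pics/lev_w7.png

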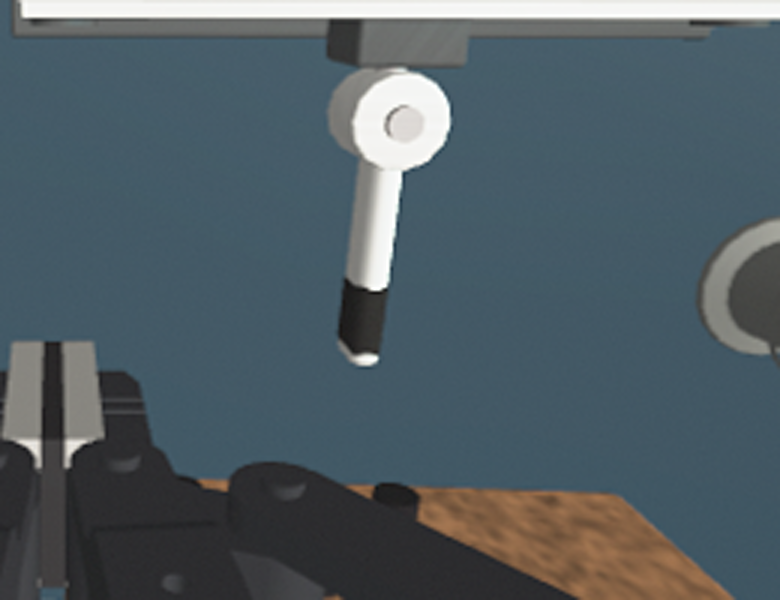

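The crop shows the lever at rest at about 89° (hub at crop (404,123), tip at (362,358)), which suggests a bite at about halfway. I confirm with a slow force profile.

```bash
python3 -m creep '{"slide":[[-0.021,0.035,0],[-0.021,0.042,0.01],[0,0,0.04],[0,0,0.05],[0,0,0.045],[0,0,0.025],[0,0,0.01],[0,0,0]],"twist":[0,0,0,0,0,0,0,0]}'
python3 -m creep '{"slide":[[0,0.01,0],[0,0.005,0],[0,0,0],[0,0,0]],"twist":[0,0,0,0]}'
for i in 1; do :; done
python3 -m creep '{"slide":[[0,0.003,0],[0,0,0],[0,0,0]],"twist":[0,0,0]}'
python3 -m creep '{"slide":[[0,0.003,0],[0,0,0],[0,0,0]],"twist":[0,0,0]}'
python3 -m creep '{"slide":[[0,0.003,0],[0,0,0],[0,0,0]],"twist":[0,0,0]}'
python3 -m creep '{"slide":[[0,0.003,0],[0,0,0],[0,0,0]],"twist":[0,0,0]}'
python3 -m creep '{"slide":[[0,0.003,0],[0,0,0],[0,0,0]],"twist":[0,0,0]}'
python3 -m creep '{"slide":[[0,0.003,0],[0,0,0],[0,0,0]],"twist":[0,0,0]}'
python3 -m creep '{"slide":[[0,0.003,0],[0,0,0],[0,0,0]],"twist":[0,0,0]}'
```

```text
clock: 38.38
position: [0.7142, -0.033, 0.0368]
ee_rot: [-0.02, 1.0, 0.0, 0.0]
ft_force: [-0.4, -0.4, 0.3]
grip_width: 0.003
grasp_force: 0.0
clock: 38.88
position: [0.7136, -0.0188, 0.0367]
ee_rot: [-0.02, 1.0, -0.0, 0.0]
ft_force: [-0.4, -0.4, -1.0]
grip_width: 0.004
grasp_force: 0.0
clock: 39.25
position: [0.7134, -0.0159, 0.0365]
ee_rot: [-0.019, 1.0, 0.0, 0.0]
ft_force: [0.3, -1.5, 0.3]
grip_width: 0.001
grasp_force: 0.4
clock: 39.62
position: [0.7135, -0.0128, 0.0365]
ee_rot: [-0.02, 1.0, -0.0, 0.0]
ft_force: [2.0, -2.0, 0.1]
grip_width: 0.002
grasp_force: 1.1
clock: 40.0
position: [0.7133, -0.0097, 0.0366]
ee_rot: [-0.02, 1.0, 0.0, 0.0]
ft_force: [2.5, -3.7, 0.9]
grip_width: 0.002
grasp_force: 1.6
clock: 40.38
position: [0.7132, -0.0069, 0.0366]
ee_rot: [-0.019, 1.0, -0.0, 0.0]
ft_force: [2.4, -4.7, 1.8]
grip_width: -0.003
grasp_force: 2.1
clock: 40.75
position: [0.713, -0.0042, 0.0366]
ee_rot: [-0.019, 1.0, -0.0, 0.0]
ft_force: [1.9, -4.5, 1.2]
grip_width: -0.001
grasp_force: 2.4
clock: 41.12
position: [0.7127, -0.0017, 0.0366]
ee_rot: [-0.019, 1.0, -0.0, -0.0]
ft_force: [1.6, -5.4, 1.6]
grip_width: -0.005
grasp_force: 2.9
clock: 41.5
position: [0.7123, 0.0009, 0.0366]
ee_rot: [-0.019, 1.0, -0.001, -0.0]
ft_force: [0.7, -6.0, 2.5]
grip_width: 0.004
grasp_force: 3.1
```

Force rises from first contact at about 89° (1.5 N to 6 N over 15 mm), so the bite is at about halfway and the nut is right. Now I close the lever along its arc.

```bash
python3 -m creep '{"slide":[[0.0003,0.0085,0],[0.0004,0.0085,0],[0.0026,0.0118,0],[0.0046,0.0114,0],[0.0071,0.0104,0],[0,0,0]],"twist":[0,0,0,0,0,0]}'
python3 -m creep '{"slide":[[0.0046,0.0045,0],[0.0046,0.0044,0],[0.0057,0.0035,0],[0.0056,0.0034,0],[0.0062,0.0022,0],[0.0061,0.0022,0],[0,0,0]],"twist":[0,0,0,0,0,0,0]}'
python3 -m creep '{"slide":[[0.004,0.0007,0],[0.004,0.0006,0],[0,0,0]],"twist":[0,0,0]}'
```

```text
clock: 42.25
position: [0.6949, 0.0523, 0.036]
ee_rot: [-0.019, 1.0, 0.0, -0.001]
ft_force: [0.7, -0.4, -0.9]
grip_width: -0.005
grasp_force: 0.3
clock: 43.12
position: [0.6616, 0.0723, 0.0364]
ee_rot: [-0.02, 1.0, 0.001, -0.0]
ft_force: [0.0, 0.3, 0.2]
grip_width: -0.001
grasp_force: 0.0
clock: 43.5
position: [0.6558, 0.0727, 0.0367]
ee_rot: [-0.02, 1.0, 0.0, 0.002]
ft_force: [11.4, -1.4, -7.2]
grip_width: 0.001
grasp_force: 5.7
```

```bash
python3 -m creep '{"slide":[[0.002,0,0],[0.001,0,0],[0,0,0]],"twist":[0,0,0]}'
python3 -m creep '{"slide":[[-0.01,0,0],[-0.02,0,0],[0,0,-0.03],[0,0,-0.05],[0,0,-0.06],[0.01,-0.04,-0.04],[0.01,-0.06,0],[0.01,-0.06,0]],"twist":[0,0,0,0,0,0,0,0]}'
python3 - <<'E'
from h import *
st(); im,d,P=snap('wrist','w8'); snap('top','t8'); X=cloud(d,P); pv=np.array([.6474,.0012])
V=X[...,:2]-pv; r=np.hypot(V[...,0],V[...,1]); a=(np.degrees(np.arctan2(V[...,1],V[...,0]))-2+90)
for lo,hi in((.035,.045),(.055,.065),(.065,.075),(.075,.09)):
    q=a[(X[...,2]>.052)&(X[...,2]<.062)&(r>lo)&(r<hi)]; print(lo,len(q),np.round(np.percentile(q,[2,50,98]),1) if len(q) else '')
E
```

```text
clock: 43.88
position: [0.6556, 0.0727, 0.037]
ee_rot: [-0.02, 1.0, -0.0, 0.005]
ft_force: [24.9, -0.9, -16.0]
grip_width: 0.003
grasp_force: 12.2
clock: 44.88
position: [0.6568, -0.0884, 0.2168]
ee_rot: [-0.02, 1.0, 0.001, -0.0]
ft_force: [1.5, -0.5, -0.6]
grip_width: 0.002
grasp_force: 0.0
t 44.88 p [ 0.6568 -0.0884  0.2168] toolx [-0.999 -0.041  0.   ] tooly [-0.041  0.999  0.001] toolz [-0.     0.001 -1.   ] f [ 1.5 -0.5 -0.6] w 0.002 g 0.0
0.035 115 [-68.  186.2 246.8]
0.055 102 [-64.1 185.6 189.9]
0.065 130 [-69.2 184.8 231.3]
0.075 225 [-57.5 186.2 236.5]
```

View pics/w8.png

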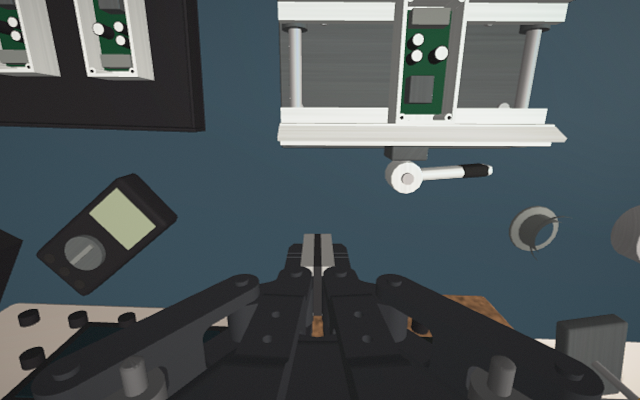

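w8 shows the lever fully closed: hub at (404,178), tip at (490,170) pointing +y, about 185°. I check the box height and the tray once more before handing in.

```bash
python3 -m creep '{"slide":[[0.04,0.03,0],[0.05,0.04,0],[0.03,0.02,0],[0,0,0]],"twist":[0,0,0,0]}'
python3 - <<'E'
from h import *
st(); im,d,P=snap('wrist','w9'); X=cloud(d,P)
def chk(c,z0,z1,n):
    m=((X[...,2]>z0)&(X[...,2]<z1)&(abs(X[...,1]-c[1])<.034)&(abs(X[...,0]-c[0])<.054)); p=X[m]
    print(n,m.sum(),cv2.minAreaRect((p[:,:2]*1000).astype(np.float32)),'z end-/end+',[np.round(np.median(p[(p[:,0]-c[0])*s>.03][:,2]),4) for s in(-1,1)])
chk((.542,-.002),.09,.1,'clamp'); chk((.51,-.298),.03,.042,'tray B'); chk((.51,-.4),.03,.042,'tray A')
E
```

```text
clock: 45.48
position: [0.5333, -0.0009, 0.2165]
ee_rot: [-0.021, 1.0, 0.001, -0.001]
ft_force: [0.1, 0.0, -0.3]
grip_width: 0.004
grasp_force: 0.0
t 45.48 p [ 0.5333 -0.0009  0.2165] toolx [-0.999 -0.043  0.001] tooly [-0.043  0.999  0.003] toolz [-0.001  0.003 -1.   ] f [ 0.1  0.  -0.3] w 0.004 g 0.0
clamp 1109 ((538.0635375976562, -1.5475521087646484), (92.22196197509766, 50.083290100097656), 2.0845468044281006) z end-/end+ [np.float64(0.0937), np.float64(0.0947)]
tray B 2076 ((509.9052734375, -297.9925231933594), (99.75706481933594, 53.200077056884766), 2.050499677658081) z end-/end+ [np.float64(0.0345), np.float64(0.0345)]
tray A 0 ((0.0, 0.0), (0.0, 0.0), 0.0) z end-/end+ [np.float64(nan), np.float64(nan)]
  return _methods._mean(a, axis=axis, dtype=dtype,
  ret = ret.dtype.type(ret / rcount)
```

```bash
python3 -c "
from workcell import manip
print(manip.hand_in())"
```

```text
the job is handed in; nothing more can be done
None
```

I handed the job in at about 46 s: both finished boxes lie flat in the tray, the one waiting box is seated in the clamp, the nut is set so the lever bites at about halfway (rest angle about 89°), and the lever is fully closed (about 185°) and stayed shut after I let go.

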